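# Seat a ukulele bridge and offer up its clamping caul

## Robot

A 6-joint arm with a two-finger parallel gripper is mounted at the origin on the work surface. World frame = base frame: x ahead of the robot, y to its left, z up, the work surface at z = 0. Lengths are in mm, angles in rad, forces in N, time in s.
With the tool pointing down it reaches from about 300 to 775 mm from the base axis. Payload 14.6 kg.
Tool frame: the origin (TCP) lies between the finger pads; the fingertips stand manip.tip_reach ahead of it and the grasp point (between the pads) lies 5 mm behind it (manip.tip_reach is the distance from the TCP to the fingertips, in mm); z points along the fingers, y is the line along which they close (so a half turn about z gives the same grasp; the last joint's range is limited). The gripper opens to 94 mm and grips with 3 to 60 N. Pads are 16 mm wide; open, the fingers measure 119 mm over their backs; the gripper's body (75 mm by 177 mm) begins 78 mm behind the grasp point.
Start: joints at [-1.401, 0.3, 1.521, -0, 1.321, -0.067], TCP at [129.02, -534.643, 219.446] pointing down, gripper open.
Joint ranges: [-3.03, 3.03], [-0.79, 2.21], [0.23, 2.52], [-1.04, 4.18], [0, 3.07], [-2.55, 2.55]. Speed limits (rad/s): [2.22, 2.22, 2.57, 3.14, 3.14, 3.14].

## Interface

Orientations are given as [roll, pitch, yaw] about the fixed x, y, z axes, in that order (R = Rz(yaw) Ry(pitch) Rx(roll)).
In Python, from cell import manip gives the robot as it stands. The module is installed in compiled form; this text tells all that it offers.
- The arm moves only by the shell command python3 -m creep 'ROWS' [FORCE]. ROWS is JSON, a list of rows, each a list of 3 entries, a list of its own where there are three numbers: the opening, from -1 (shut) to 1 (fully open), then the shift along the tool's x, y, z in cm, then the turn about the tool's z in units of 5 degrees (1.0 is 5 degrees). In form: [[grip, [tx, ty, tz], roll], ...]. A call has 1 to 12 rows; each row is the pose to reach, as a shift and turn from the pose commanded when the call began, along the tool's axes at that moment; what a row does not reach only later rows make up. A row lasts 1/10 s, in which the tool goes at most 50 mm and 8.59 degrees, less where a joint would pass 70% of its speed; a pose out of reach is approached as far as the arm can. A call with a gripper value outside its range is refused whole. The fingers move at their own pace and stop on an object; FORCE is the grip in N (left out, the last holds). Time passes only in rows, so rows that repeat a pose let the fingers close. It gives the time, the measured TCP pose, the force, the opening and the grip force at its end, in the units of the state.
- manip.read_state(): the state, without advancing time (a new reading comes with each control period).
- manip.camera(name): name is "side" or "top" or "wrist"; returns the picture (400x640x3 uint8, red, green, blue); there is no depth.
- manip.camera_params(name): a dict with "fovy" (degrees; the focal length in pixels is half the picture's height over the tangent of half this angle, whatever the lens; pixels are square), "cx", "cy" (the principal point, pixels), "k1" (the pictures are not rectified: a ray, as slopes to the right and down, at radius r is drawn at 1 + k1 r^2 times it, then the intrinsics apply), "origin" and "attitude" of the camera in the world. Camera axes: x right, y down, z forward; pixel columns grow to the right and rows downward; lengths in mm; the calibration is good to about 2 mm. A picture is of the moment at which its call begins: read the wrist's pose just before it. camera_params takes no time and is no camera call; for the wrist camera it gives the pose at the moment of the call.
- manip.sign_off(): hands the job in; it is judged then, once.
The state is a dict: "clock": time; "joints": joint angles; "qd": joint speeds; "effort": joint torques, N m; "eef_pos": TCP position; "eef_rot": TCP orientation; "wrist_force": force on the tool from outside, world axes, zero at the start; "moment": the same for the moment, N m; "finger_gap": finger opening in mm; "finger_force": force on a finger pad.
Only numpy, scipy, OpenCV 4.12 (cv2) and the standard library are available. Lean on these libraries where they do the work, as an engineer would, in place of code of your own. Each camera call takes 0.05 s, during which the arm holds its last target. There are 200 camera calls.

## Task

Seat the dark rosewood bridge blank flat and square in the pocket between the two orange cleats on the ukulele top, and let go of it. Then take the clamping caul by its blue handle, carry it over the row of spool clamps with neither it nor the arm touching that rack, and stop with the caul hovering about a centimetre above the bridge, level, centred on it and lined up with it, without ever touching the bridge with it. Finish while still holding the caul there, and leave everything else on the bench where it is.

Things in the scene. Friction and masses are not known exactly. Their poses are not given: they have to be found in the camera images.
- bridge: Dark brown rosewood bridge blank, a plain block 30 (x) x 110 (y) x 16 mm (z), about 60 g, lying flat on the bench left of the clamp rack. Origin: centre of its underside; z up. The same either way round.
- bridge_top (a point): Centre of the top face of the bridge blank, 16 mm above its underside; axes as the blank.
- caul: Clamping caul: wooden block 28 (x) x 106 (y) x 22 mm (z) with a cork face below, about 200 g, and a blue upright handle in the middle of its top, 20 (x) x 36 (y) mm, 40 mm tall, from 22 to 62 mm above the underside. It stands on the bench left of the clamp rack. Origin: centre of its underside; z up. Either way round is right.
- caul_handle (a point): Centre of the caul's handle at a good height to grip, 45 mm above the caul's underside; axes as the caul. The fingers close along x on its 20 mm.
- uke_fixture: Fixed plywood work board, 330 (x) x 240 (y) x 18 mm, on the right of the bench, carrying a spruce ukulele top 3 mm thick (upper face 21 mm above the bench) and two orange U-shaped cleats. Origin: under the middle of the pocket, at bench level; the board runs from x = -100 to +230 mm, y = -120 to +120 mm. Its x axis runs along the ukulele towards the sound hole, its y axis along the pocket.
- pocket (a point): Middle of the pocket's floor, on the upper face of the ukulele top, 21 mm above the bench; axes as the board. The pocket is 34 (x) x 114 mm (y), so 2 mm of play on every side of the bridge blank. The cleats are 7 mm tall and hug only its two ends (the outer 22 mm of each end); the middle 70 mm of both long sides is open for the fingers.
- clamp_rack: Fixed dark wooden rack, 260 (x) x 56 mm (y), 20 mm tall, with five upright spool clamps 50 mm apart along its x axis; the clamps' tops are 125 mm above the bench, their discs 36 mm across. It stands between the bench's left part, where the bridge and caul lie, and the work board. Origin: centre of its underside; z up.
- maple_blank: Bystander: pale maple blank, 30 x 110 x 16 mm like the bridge blank, lying in the same row as bridge and caul. Origin: centre of its underside.
- glue_bottle: Bystander: yellow glue bottle with orange cap, 54 mm across, 150 mm tall, standing. Origin: centre of its underside.
- brush_jar: Bystander: green glass jar, 64 mm across, 85 mm tall, with brushes up to 160 mm high. Origin: centre of its underside.
- tape_roll: Bystander: blue tape roll 100 mm across, 24 mm tall, lying at the back. Origin: centre of its underside.
- screwdriver: Bystander: screwdriver lying at the back.
- block_plane: Bystander: block plane, 160 x 50 mm, about 50 mm tall, standing at the left. Origin: centre of its underside.
Mind the look-alikes: they are no part of the job. What is shaped like the bridge but yellow is not meant.

How it is judged (in metres and radians):
On the way, in this order (a step that is already met when the one before it is completed fails the run):
1. The bridge blank lies flat and square in the pocket, released (z of bridge in the frame of pocket between -0.003 and 0.003 m and horizontal distance between bridge and pocket below 0.004 m and angle between the y axis of bridge and the y axis of pocket, either way round below 0.07 rad and angle between bridge's own z axis and vertical below 0.04 rad and contact force between bridge and the fingers below 0.1 N), for 0.3 s.
2. The caul passes over the clamp rack, above the clamps (z of caul in the frame of clamp_rack above 0.125 m and y of caul in the frame of clamp_rack between -0.03 and 0.03 m and x of caul in the frame of clamp_rack between -0.17 and 0.17 m), for 0.02 s.
At the end, for the whole second after the job is handed in: Bridge released in the pocket: within 3 mm of its floor, 4 mm of its middle, square to 0.07 rad, level. Caul held still by the fingers alone, underside 3 to 20 mm above the bridge top, centred within 6 mm, lined up within 0.08 rad, level within 0.07 rad, touching nothing else (all of step 1 and z of caul in the frame of bridge_top between 0.003 and 0.02 m and horizontal distance between caul and bridge_top below 0.006 m and angle between the y axis of caul and the y axis of bridge, either way round below 0.08 rad and angle between caul's own z axis and vertical below 0.07 rad and contact force between caul and the fingers above 0.5 N and contact force between caul and bridge below 0.1 N and contact force between caul and uke_fixture below 0.1 N and contact force between caul and clamp_rack below 0.1 N and linear speed of caul below 0.02 m/s); the arm keeps its last pose, push and grip.
It fails at once if The caul touches the bridge (contact force between caul and bridge above 0.5 N).
It fails at once if The clamp rack is touched (contact force between clamp_rack and anything else above 1 N).
It fails at once if A bystander is moved more than 25 mm (distance of any of maple_blank, glue_bottle, brush_jar, tape_roll, screwdriver, block_plane from where it was at the start of the episode above 0.025 m).
It also fails if it takes over 64 s, if anything falls off the work surface, if the arm or the gripper's body presses on something with over 40 N, if the wrist force passes 120 N, or if a joint passes its speed limit or range.

## Working session

There is one attempt and no reset: what is moved stays moved. The work goes in short steps, Python scripts to look and compute and a shell command to move; the robot and the scene stay as the last step left them, time stands still between calls to the robot, and variables do not carry over. Pictures are saved under pics/ and viewed, at most 10 in all, crops included, and the job is handed in when it is done.

```bash
mkdir -p pics; ls; python3 - <<'E'
from cell import manip
import cv2
for n in("side","top"):
    im=manip.camera(n); cv2.imwrite(f"pics/{n}0.png",im[:,:,::-1]); print(n,manip.camera_params(n))
print(manip.camera_params("wrist"),manip.tip_reach); print(manip.read_state())
E
```

```text
pics
side {'fovy': 42.097169414532864, 'cx': 324.03800372055645, 'cy': 200.64208153093276, 'k1': 0.020727806624071286, 'origin': array([  345.22500671, -1294.20488237,   936.92147088]), 'attitude': array([-2.16002375, -0.01039937, -0.13362021])}
top {'fovy': 54.394778300221425, 'cx': 318.2801299451525, 'cy': 199.15490537599732, 'k1': 0.02612350795797947, 'origin': array([ 411.07965689,   31.01262034, 1309.14283099]), 'attitude': array([-3.02291599,  0.0054498 , -1.59766251])}
{'fovy': 60.04886877379969, 'cx': 319.6349002751817, 'cy': 198.8127763277384, 'k1': -0.016895075227016384, 'origin': array([ 192.24127876, -520.76334245,  383.07841927]), 'attitude': array([ 2.91150748e+00,  1.25147821e-03, -1.33412264e+00])} 14.0
{'clock': 0.1, 'joints': array([-1.40061451e+00,  3.00386402e-01,  1.52152914e+00, -5.67437474e-05,
        1.32072107e+00, -6.65632497e-02]), 'qd': array([ 0.00106648, -0.00170104, -0.00046666,  0.00018277, -0.00010083,
        0.00073636]), 'effort': array([ 9.56664808e-04, -5.32643723e+01, -3.53283799e+01,  7.09592854e-02,
        2.35332007e-02, -3.94556946e-05]), 'eef_pos': array([ 128.96052615, -534.42870248,  218.95476041]), 'eef_rot': array([-3.14054735e+00, -1.45956446e-05,  2.36759133e-01]), 'wrist_force': array([ 0.02147473, -0.39094472, -0.32842223]), 'moment': array([ 0.05981857,  0.01357272, -0.01497516]), 'finger_force': 0.0, 'finger_gap': 93.41959685743915}
```

View pics/top0.png

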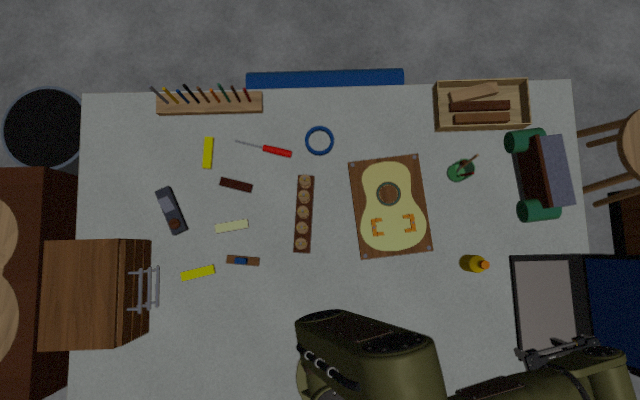

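View pics/side0.png

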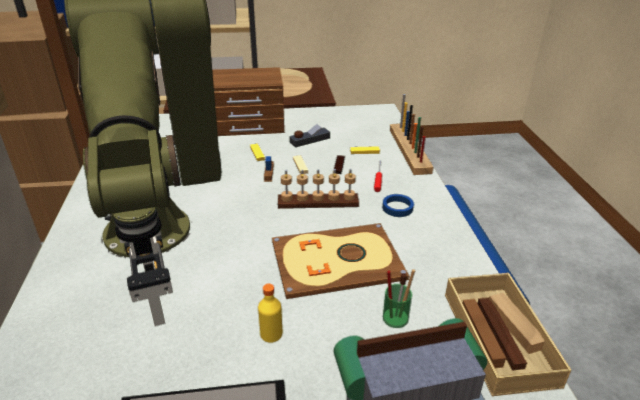

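The top view shows, in pixels:
- Dark bar at (236,184) and two dark sticks in the tray near (480,110).
- Yellow blocks at (208,152) and (198,272), and the maple blank at (231,226).
- Caul with blue handle at (243,260) and the rack at (304,213).
- Orange cleats at (377,226) and (408,222).

The bridge is the dark bar at (236,184). It lies on the bench left of the rack, in one row with the maple blank and the caul. The sticks lie in a tray on the right, and the others are yellow. In the side view the bar is at (340,163) and the caul at (268,167).

```bash
cat > h.py <<'E'
import numpy as np, cv2
from scipy.spatial.transform import Rotation as R
from cell import manip
def ray(p,uv):
    f=200/np.tan(np.radians(p['fovy'])/2)
    d=(np.atleast_2d(uv).astype(float)-[p['cx'],p['cy']])/f
    s=d.copy()
    for _ in range(20): s=d/(1+p['k1']*(s**2).sum(1,keepdims=True))
    v=np.c_[s,np.ones(len(s))]
    return R.from_euler('xyz',p['attitude']).apply(v)
def onplane(p,uv,z):
    v=ray(p,uv); return p['origin']+v*((z-p['origin'][2])/v[:,2])[:,None]
def proj(p,X):
    f=200/np.tan(np.radians(p['fovy'])/2)
    c=R.from_euler('xyz',p['attitude']).inv().apply(np.atleast_2d(X)-p['origin'])
    s=c[:,:2]/c[:,2:]; s=s*(1+p['k1']*(s**2).sum(1,keepdims=True)); return s*f+[p['cx'],p['cy']]
def tri(p1,a,p2,b):
    u,v=ray(p1,a)[0],ray(p2,b)[0]; o1,o2=p1['origin'],p2['origin']
    t=np.linalg.lstsq(np.c_[u,-v],o2-o1,rcond=None)[0]
    x,y=o1+t[0]*u,o2+t[1]*v; return (x+y)/2,np.linalg.norm(x-y)
def blobs(im,lo,hi,box,amin=15):
    """HSV mask components inside box(x0,y0,x1,y1): list of contours, large first"""
    m=cv2.inRange(cv2.cvtColor(im,cv2.COLOR_RGB2HSV),np.array(lo),np.array(hi))
    k=np.zeros_like(m);x0,y0,x1,y1=box;k[y0:y1,x0:x1]=m[y0:y1,x0:x1]
    cs=cv2.findContours(k,cv2.RETR_EXTERNAL,cv2.CHAIN_APPROX_NONE)[0]
    return sorted([c for c in cs if cv2.contourArea(c)>amin],key=cv2.contourArea,reverse=True)
def cen(c):
    m=cv2.moments(c); return np.array([m['m10'],m['m01']])/m['m00']
E
python3 - <<'E'
from h import *
np.set_printoptions(precision=1,suppress=True)
t=cv2.imread("pics/top0.png")[:,:,::-1].copy();s=cv2.imread("pics/side0.png")[:,:,::-1].copy()
P=manip.camera_params("top");Q=manip.camera_params("side")
O=((5,150,120),(18,255,255));B=((100,120,40),(130,255,255));D=((0,0,0),(180,255,90))
T={};S={}
for n,(lo,hi),bt,bs,h in(("bridge",D,(210,170,262,200),(328,150,352,176),16),("handle",B,(225,250,262,272),(258,150,280,185),62),("cleat",O,(360,205,430,245),(290,230,345,285),28)):
    a=blobs(t,lo,hi,bt);b=blobs(s,lo,hi,bs)
    print(n)
    for c in a[:2]:print(' top',cen(c),cv2.minAreaRect(c),onplane(P,cen(c),h))
    for c in b[:2]:print(' side',cen(c),cv2.contourArea(c),onplane(Q,cen(c),h))
    for c in a[:2]:
        for d in b[:2]:print('  tri',*tri(P,cen(c),Q,cen(d)))
crop=cv2.resize(t[135:285,140:340],None,fx=4,fy=4,interpolation=cv2.INTER_CUBIC)[:,:,::-1]
cv2.imwrite("pics/crop1.png",crop)
E
```

```text
bridge
 top [235.8 184.6] ((235.85296630859375, 184.58824157714844), (33.46991729736328, 9.45888900756836), 14.03624439239502) [[622.4 309.8  16. ]]
 side [338.9 164.3] 105.0 [[621.8 294.7  16. ]]
  tri [624.4 311.9   6. ] 0.7410721111488309
handle
 top [240.1 260.4] ((240.5, 260.0), (11.0, 6.0), 0.0) [[371.4 286.3  62. ]]
 side [268.1 162.5] 43.0 [[371.  255.3  62. ]]
  tri [371.2 290.4  42.3] 0.7743433468146512
cleat
 top [374.9 221. ] ((375.2500305175781, 220.75003051757812), (7.071067810058594, 9.192387580871582), 45.0) [[ 486.4 -150.4   28. ]]
 top [409.9 217. ] ((409.3445739746094, 216.8175811767578), (9.648553848266602, 6.5098676681518555), 35.53767776489258) [[ 496.6 -265.8   28. ]]
 side [318.8 270.3] 123.0 [[ 478.3 -271.5   28. ]]
 side [310.  243.6] 105.5 [[ 467.9 -157.4   28. ]]
  tri [ 492.1 -164.   -67.5] 0.3230102958592541
  tri [ 477.7 -150.6   22.8] 18.00219733078249
  tri [ 488.  -266.1   23.5] 17.847833158460887
  tri [ 474.9 -247.8  101. ] 33.52301563532793
```

View pics/crop1.png

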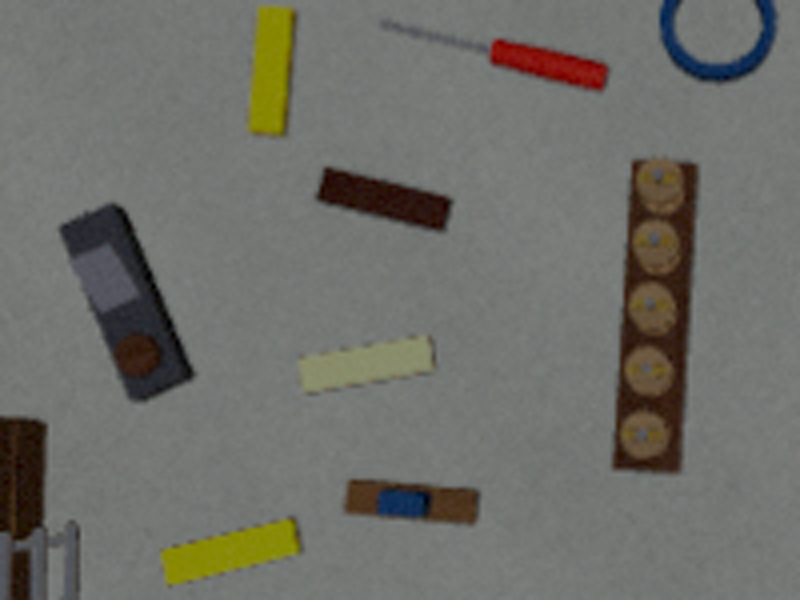

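The crop confirms it: the only rosewood blank in the row is at crop (385,198), which is full-image (236,184). I'll go above it for a wrist look.

```bash
python3 -m creep '[[1,[67.7,-70.5,0],-12.5],[1,[67.7,-70.5,0],-12.5],[1,[67.7,-70.5,0],-12.5],[1,[67.7,-70.5,0],-12.5],[1,[67.7,-70.5,0],-12.5],[1,[67.7,-70.5,0],-12.5],[1,[67.7,-70.5,0],-12.5],[1,[67.7,-70.5,0],-12.5],[1,[67.7,-70.5,0],-12.5],[1,[67.7,-70.5,0],-12.5],[1,[67.7,-70.5,0],-12.5],[1,[67.7,-70.5,0],-12.5]]'; python3 - <<'E'
from h import *
s=manip.read_state();print(s);p=s['eef_pos'];d=np.array([622,310,220])-p
print(R.from_euler('xyz',s['eef_rot']).inv().apply(d)/10)
E
```

```text
clock: 1.3
eef_pos: [432.0, -14.3, 219.5]
eef_rot: [3.141, 0.0, 1.328]
wrist_force: [0.4, -0.3, -0.2]
finger_gap: 94.3
finger_force: 0.0
{'clock': 1.3, 'joints': array([-1.17813700e-01,  3.36828648e-02,  1.83165983e+00, -6.34554874e-05,
        1.27606090e+00,  1.25119891e-01]), 'qd': array([ 1.10973020e+00,  5.15102270e-01, -5.20725029e-01,  4.04738066e-05,
        2.31850629e-03,  1.10301138e+00]), 'effort': array([ -6.63964257, -42.3492837 , -29.95540023,   0.22230074,
         0.16592529,  -2.18475178]), 'eef_pos': array([432.00316053, -14.29289373, 219.47395497]), 'eef_rot': array([3.14139750e+00, 3.66549574e-05, 1.32788116e+00]), 'wrist_force': array([ 0.36191466, -0.3024192 , -0.15032883]), 'moment': array([-0.05251237, -0.08508457,  0.06053883]), 'finger_force': 0.0, 'finger_gap': 94.27905018364922}
[36.04724811 10.64155919 -0.05184905]
```

```bash
python3 -m creep '[[1,[34,9.5,0],0],[1,[34,9.5,0],0],[1,[34,9.5,0],0],[1,[34,9.5,0],0],[1,[34,9.5,0],0],[1,[34,9.5,0],0],[1,[34,9.5,0],0],[1,[34,9.5,0],0],[1,[34,9.5,0],0],[1,[34,9.5,0],0]]'; cat > look.py <<'E'
from h import *
import sys
def look(name):
    P=manip.camera_params("wrist");im=manip.camera("wrist");s=manip.read_state()
    cv2.imwrite(f"pics/{name}.png",im[:,:,::-1]);np.savez(f"pics/{name}.npz",**P)
    print(name,s['clock'],s['eef_pos'].round(1),s['eef_rot'].round(4)); return im,P
E
python3 -c "
from look import *
look('w1')"
```

```text
clock: 2.3
eef_pos: [605.3, 289.8, 219.5]
eef_rot: [-3.141, 0.0, 1.327]
wrist_force: [0.7, 0.4, 0.3]
finger_gap: 94.3
finger_force: 0.0
w1 2.35 [605.3 289.6 219.9] [ 3.1413e+00 -1.0000e-04  1.3267e+00]
```

View pics/w1.png

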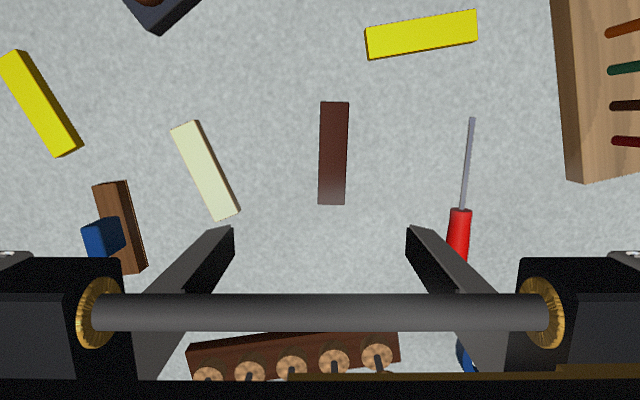

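The picture shows the rosewood bridge at (320–349, 101–205). The maple blank is at (205,170), the caul with its blue handle is at (115,228), and the rack is below. I'll take a second view shifted sideways to get heights.

```bash
python3 -m creep '[[1,[0,-10,0],0],[1,[0,-10,0],0],[1,[0,-10,0],0],[1,[0,-10,0],0],[1,[0,-10,0],0]]' >/dev/null; cat >> h.py <<'E'
def corners(c):
    """4 corners of a quadrilateral blob by line fits to the sides (sub-pixel)"""
    b=cv2.boxPoints(cv2.minAreaRect(c)); pts=c[:,0].astype(float); L=[]
    for i in range(4):
        a,e=b[i],b[(i+1)%4]; d=(e-a)/np.linalg.norm(e-a); t=(pts-a)@d
        r=np.abs((pts-a)@[-d[1],d[0]]); n=np.linalg.norm(e-a)
        q=pts[(r<4)&(t>.15*n)&(t<.85*n)]
        vx,vy,x,y=cv2.fitLine(q.astype(np.float32),cv2.DIST_HUBER,0,.01,.01).ravel(); L.append((vy,-vx,vy*x-vx*y))
    out=[]
    for i in range(4):
        A=np.array([L[i-1],L[i]]); out.append(np.linalg.solve(A[:,:2],A[:,2]))
    return np.array(out)
E
python3 - <<'E'
from look import *
np.set_printoptions(precision=1,suppress=True)
im2,P2=look('w2'); im1=cv2.imread('pics/w1.png')[:,:,::-1].copy();P1=dict(np.load('pics/w1.npz'))
D=((0,60,20),(15,255,110));B=((100,120,40),(130,255,255))
X0=np.array([[622,310,16.],[371,288,62]])
res=[]
for im,P in((im1,P1),(im2,P2)):
    r=[]
    for (lo,hi),x,w in((D,X0[0],65),(B,X0[1],50)):
        u=proj(P,x)[0];bx=[int(max(0,u[0]-w)),int(max(0,u[1]-w)),int(min(640,u[0]+w)),int(min(400,u[1]+w))]
        c=blobs(im,lo,hi,bx); print(u,[cv2.contourArea(k) for k in c[:3]],cv2.minAreaRect(c[0])); r.append(corners(c[0]))
    res.append(r);print(r[0].tolist(),r[1].tolist())
    w=onplane(P,r[0],16);print(w.mean(0),np.linalg.norm(np.diff(w,axis=0),axis=1))
for k in(0,):
    print(k,*[tri(P1,a,P2,b) for a,b in zip(res[0][k],res[1][k])])
cv2.imwrite("pics/w2c.png",im2[:,:,::-1])
E
```

```text
w2 2.9 [509.4 314.  219.9] [ 3.1 -0.   1.3]
[330.7 156.8] [2309.0] ((333.08563232421875, 148.00244140625), (27.98857879638672, 92.64790344238281), 1.6365771293640137)
[ 91.5 244.8] [1255.5] ((103.29817199707031, 237.66055297851562), (37.834144592285156, 40.228702545166016), 73.3007583618164)
[[318.46917724609375, 192.62852478027344], [320.6719055175781, 102.0], [347.93658447265625, 102.0], [344.34490966796875, 189.22161865234375]] [[80.36266326904297, 228.783935546875], [117.12055969238281, 213.677734375], [125.98185729980469, 247.4520263671875], [89.3788070678711, 259.9832763671875]]
[626.4 318.8  16. ] [95.  27.9 91.3]
[423.2 157.3] [1947.5] ((424.8119201660156, 141.38119506835938), (28.756574630737305, 79.80198669433594), 5.710593223571777)
[190.6 245.5] [284.5] ((187.25, 234.75001525878906), (18.384777069091797, 24.748737335205078), 45.0)
[[409.03570556640625, 177.84483337402344], [415.66131591796875, 103.0], [442.4413146972656, 103.0], [435.1154479980469, 178.04286193847656]] [[179.09202575683594, 230.38600158691406], [191.13941955566406, 223.4700469970703], [202.14369201660156, 233.2971649169922], [184.9005126953125, 249.2159881591797]]
[627.3 326.   16. ] [78.1 27.7 78.4]
0 (array([601.2, 285.4,  24.2]), np.float64(16.241705974190786)) (array([625.2, 367.1,  12.9]), np.float64(0.2816445585210088)) (array([652.7, 360.3,  11.9]), np.float64(0.2287457336241111)) (array([628.7, 279.8,  21.2]), np.float64(12.39013791304297))
```

View pics/w2.png

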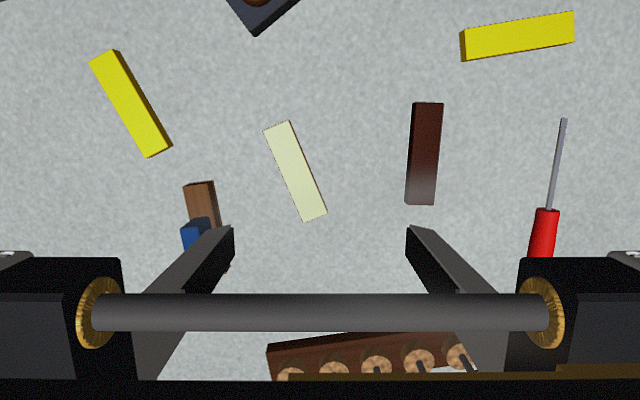

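The second view shows the bridge at (424,153), with glare washing out its near end, which cut my mask short. The caul is at (200,210), partly behind a finger. I'll use a brightness mask instead.

```bash
python3 - <<'E'
from look import *
np.set_printoptions(precision=1,suppress=True)
res=[];Ps=[]
for n,u in(('w1',(333,153)),('w2',(424,153))):
    im=cv2.imread(f'pics/{n}.png')[:,:,::-1].copy();P=dict(np.load(f'pics/{n}.npz'))
    print(im[200,u[0]-6],im[215,u[0]])
    c=blobs(im,(0,0,0),(180,255,125),(u[0]-45,u[1]-65,u[0]+45,u[1]+60))[0]
    k=corners(c);k=k[np.lexsort((k[:,0],(k[:,1]>150)))];print(cv2.contourArea(c),k.tolist())
    w=onplane(P,k,16);m=w.mean(0);v=(w[0]+w[1]-w[2]-w[3])/2
    print(w.tolist());print('mid',m,'len',np.linalg.norm(v),'wid',np.linalg.norm(w[1]-w[0]),np.linalg.norm(w[3]-w[2]),'yaw',np.degrees(np.arctan2(v[1],v[0])))
    res.append(k);Ps.append(P)
for a,b in zip(*res):print(*tri(Ps[0],a,Ps[1],b))
E
```

```text
[103  94  88] [174 181 177]
2789.5 [[320.1368408203125, 102.0], [348.244384765625, 102.0], [317.25152587890625, 204.0], [343.9800720214844, 204.0]]
[[624.694974188414, 367.21388696338863, 16.0], [652.6571455603872, 360.267990140121, 16.0], [595.6497966490853, 263.4029254529562, 16.0], [624.0451599466854, 256.34298831789096, 16.0]]
mid [624.3 311.8  16. ] len 107.79445593884279 wid 28.811950827999798 29.25985934952135 yaw 74.4879936402615
[99 90 87] [171 180 177]
3078.5 [[412.3290710449219, 101.79208374023438], [443.6395568847656, 102.46294403076172], [403.5689392089844, 204.0], [432.9606018066406, 204.0]]
[[621.2499447962474, 369.015926690058, 16.0], [652.5395298512674, 360.62032821002606, 16.0], [591.9422293425042, 264.6677166323913, 16.0], [623.3697111914561, 256.8164003488708, 16.0]]
mid [622.3 312.8  16. ] len 108.10519704919164 wid 32.39636101097227 32.3933601645472 yaw 74.30800880946163
[625.  368.3   1.4] 0.9456641665491434
[652.8 360.4  15.2] 0.31351846730413135
[594.7 259.9   1. ] 0.33921868018677276
[624.1 255.8  13.2] 0.2904105377568894
```

```bash
cat >> h.py <<'E'
def to(x,y,z,yawdeg=None):
    s=manip.read_state();r=R.from_euler('xyz',s['eef_rot'])
    print(s['clock'],s['eef_pos'].round(1),np.degrees(s['eef_rot'][2]).round(2),'shift cm',(r.inv().apply(np.array([x,y,z])-s['eef_pos'])/10).round(2),
      '' if yawdeg is None else 'turn %.2f'%((np.degrees(s['eef_rot'][2])-yawdeg)/5))
E
python3 -c "
from h import *
to(624.3,312,219.5,74.5)"
```

```text
2.9 [509.4 314.  219.9] 75.99 shift cm [ 2.59 11.19  0.05] turn 0.30
```

```bash
python3 -m creep '[[1,[2.6,11.2,0],0.3],[1,[2.6,11.2,0],0.3],[1,[2.6,11.2,0],0.3],[1,[2.6,11.2,0],0.3],[1,[2.6,11.2,8],0.3],[1,[2.6,11.2,14],0.3],[1,[2.6,11.2,14],0.3],[1,[2.6,11.2,14],0.3],[1,[2.6,11.2,14],0.3]]' >/dev/null; python3 - <<'E'
from look import *
im,P=look('w3');to(624.3,312,17,74.5)
E
```

```text
w3 3.85 [624.3 313.4  82.5] [ 3.1389e+00 -2.3000e-03  1.3014e+00]
3.85 [624.3 313.4  82.5] 74.57 shift cm [-0.15  0.02  6.55] turn 0.01
```

View pics/w3.png

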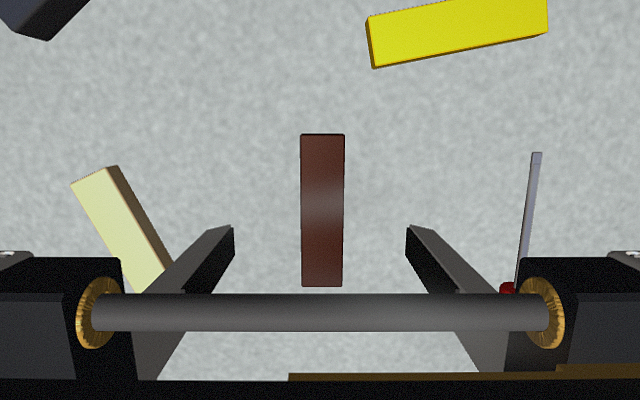

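The bridge sits centred between the fingers at (300–345, 134–287), and the path down is clear. I'll descend and grip.

```bash
python3 -m creep '[[1,[-0.1,0,3],0],[1,[-0.1,0,5],0],[1,[-0.1,0,6.2],0],[1,[-0.1,0,6.5],0],[1,[-0.1,0,6.5],0],[1,[-0.1,0,6.5],0],[-1,[-0.1,0,6.5],0],[-1,[-0.1,0,6.5],0],[-1,[-0.1,0,6.5],0],[-1,[-0.1,0,6.5],0],[-1,[-0.1,0,6.5],0],[-1,[-0.1,0,6.5],0]]' 20
```

```text
clock: 5.05
eef_pos: [623.2, 312.1, 14.5]
eef_rot: [3.142, -0.0, 1.301]
wrist_force: [0.4, 0.8, -0.5]
finger_gap: 49.3
finger_force: 0.0
```

```bash
python3 -m creep '[[-1,[0,0,-0.25],0],[-1,[0,0,-0.25],0],[-1,[0,0,-0.25],0],[-1,[0,0,-0.25],0],[-1,[0,0,-0.25],0],[-1,[0,0,-0.25],0],[-1,[0,0,-0.25],0],[-1,[0,0,-0.25],0]]' 20
```

```text
clock: 5.85
eef_pos: [623.4, 312.1, 17.3]
eef_rot: [3.141, -0.0, 1.301]
wrist_force: [-0.7, -0.7, 5.9]
finger_gap: 29.6
finger_force: 20.0
```

```bash
python3 -m creep '[[-1,[0,0,-3],0],[-1,[0,0,-7],0],[-1,[0,0,-12],0],[-1,[0,0,-17],0],[-1,[0,0,-21],0],[-1,[0,0,-23.3],0],[-1,[-3,0.2,-23.3],0],[-1,[-7,0.4,-23.3],-1],[-1,[-11,0.6,-23.3],-2],[-1,[-15,0.7,-23.3],-3],[-1,[-19,0.9,-23.3],-4.1],[-1,[-23,1.1,-23.3],-4.1]]' 20; python3 -c "
from h import *
to(480,-318,250,95)"
```

```text
clock: 7.05
eef_pos: [571.7, 86.0, 249.4]
eef_rot: [-3.14, -0.0, 1.663]
wrist_force: [1.8, 0.4, -1.2]
finger_gap: 29.7
finger_force: 20.0
7.05 [571.7  86.  249.4] 95.28 shift cm [-39.38 -12.85  -0.05] turn 0.06
```

```bash
python3 -m creep '[[-1,[-4,-1.3,0],0],[-1,[-8,-2.6,0],0],[-1,[-12.5,-4,0],0],[-1,[-17,-5.5,0],0],[-1,[-21.5,-7,0],0],[-1,[-26,-8.5,0],0],[-1,[-30.5,-10,0],0],[-1,[-35,-11.5,0],0],[-1,[-38,-12.4,0],0],[-1,[-39.4,-12.9,0],0],[-1,[-39.4,-12.9,0],0],[-1,[-39.4,-12.9,0],0]]' 20; python3 - <<'E'
from look import *
look('p1')
E
```

```text
clock: 8.25
eef_pos: [479.1, -315.4, 249.7]
eef_rot: [-3.141, -0.001, 1.66]
wrist_force: [-0.2, 0.1, -0.5]
finger_gap: 29.5
finger_force: 20.0
p1 8.3 [ 479.3 -315.1  249.8] [-3.1415e+00 -5.0000e-04  1.6604e+00]
```

```bash
python3 -m creep '[[-1,[-1,-3,0],0],[-1,[-2,-6,0],0],[-1,[-2,-7,0],0],[-1,[-2,-7,0],0],[-1,[-2,-7,0],0]]' 20; python3 - <<'E'
from look import *
look('p2')
E
```

```text
clock: 8.8
eef_pos: [411.9, -341.8, 250.2]
eef_rot: [3.141, 0.0, 1.66]
wrist_force: [0.3, 0.1, -1.5]
finger_gap: 29.6
finger_force: 20.0
p2 8.85 [ 412.  -341.8  250.1] [3.1412e+00 1.0000e-04 1.6605e+00]
```

View pics/p1.png

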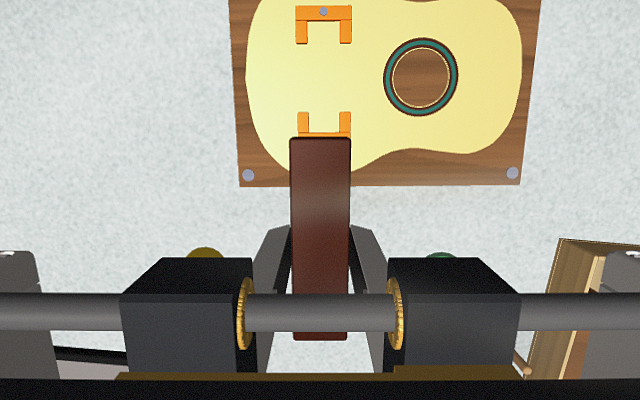

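p1 shows the held bridge at (290–350, 137–340), square in the fingers, and both cleats. The upper cleat spans (296–352, 6–43). The lower cleat's legs are at rows 112–137. I'll measure the leg tips in both views.

```bash
python3 - <<'E'
from look import *
im=cv2.imread('pics/p1.png')[:,:,::-1];h=cv2.cvtColor(im.copy(),cv2.COLOR_RGB2HSV)
for r in(30,38,118,124):print(r,[tuple(map(int,h[r,c])) for c in list(range(293,312))],'|',[tuple(map(int,h[r,c])) for c in range(338,356)])
for c in(301,347):print(c,[(r,)+tuple(map(int,h[r,c])) for r in list(range(36,48))+list(range(106,120))])
E
```

```text
30 [(29, 77, 240), (33, 72, 248), (20, 120, 224), (17, 200, 235), (17, 205, 241), (17, 201, 241), (17, 201, 241), (17, 215, 238), (16, 199, 241), (17, 210, 239), (17, 210, 239), (17, 211, 239), (16, 208, 242), (15, 241, 231), (22, 107, 207), (31, 76, 241), (29, 80, 241), (28, 81, 239), (28, 83, 239)] | [(30, 78, 242), (27, 97, 213), (13, 233, 239), (16, 204, 241), (17, 204, 240), (16, 211, 239), (16, 202, 240), (16, 211, 239), (16, 213, 239), (16, 210, 240), (16, 213, 239), (16, 216, 240), (17, 213, 245), (12, 207, 190), (33, 80, 253), (29, 83, 240), (28, 83, 240), (28, 87, 239)]
38 [(30, 78, 239), (31, 75, 244), (32, 82, 211), (16, 182, 235), (17, 205, 241), (17, 203, 238), (18, 207, 240), (17, 199, 240), (17, 204, 239), (17, 204, 240), (16, 203, 240), (17, 201, 241), (17, 209, 243), (15, 219, 243), (18, 131, 148), (31, 79, 243), (29, 79, 243), (29, 83, 240), (29, 83, 238)] | [(30, 76, 244), (28, 92, 214), (14, 226, 239), (17, 207, 240), (17, 204, 240), (16, 200, 240), (17, 209, 239), (17, 204, 240), (16, 210, 239), (16, 207, 239), (16, 212, 239), (16, 219, 240), (17, 219, 245), (17
[... 1604 characters left out ...]
), (112, 17, 149, 222), (113, 17, 210, 242), (114, 18, 205, 240), (115, 18, 192, 242), (116, 18, 198, 241), (117, 18, 194, 241), (118, 18, 198, 240), (119, 17, 190, 243)]
347 [(36, 16, 207, 240), (37, 17, 207, 241), (38, 16, 207, 239), (39, 16, 202, 241), (40, 17, 205, 242), (41, 17, 201, 243), (42, 12, 251, 232), (43, 19, 129, 105), (44, 30, 75, 255), (45, 28, 82, 244), (46, 28, 80, 241), (47, 28, 82, 240), (106, 28, 70, 243), (107, 29, 73, 241), (108, 30, 71, 241), (109, 30, 70, 242), (110, 32, 64, 248), (111, 22, 112, 224), (112, 15, 210, 232), (113, 17, 211, 243), (114, 17, 206, 243), (115, 16, 207, 241), (116, 17, 197, 242), (117, 17, 214, 239), (118, 17, 205, 242), (119, 17, 203, 241)]
```

```bash
python3 - <<'E'
from look import *
np.set_printoptions(precision=1,suppress=True)
win={'UL':(288,24,315,52),'UR':(332,24,360,52),'LL':(288,104,315,130),'LR':(332,104,360,130)}
P={n:dict(np.load(f'pics/{n}.npz')) for n in('p1','p2')};out={}
for n in P:
    im=cv2.imread(f'pics/{n}.png')[:,:,::-1].copy()
    big=cv2.resize(im,None,fx=8,fy=8,interpolation=cv2.INTER_CUBIC)
    for k,w in win.items():
        if n=='p2':
            m=np.array([(w[0]+w[2])/2,(w[1]+w[3])/2]);d=proj(P['p2'],onplane(P['p1'],m,28))[0]-m
            w=np.array(w)+np.r_[d,d].round()
        w=[int(max(0,8*a)) for a in w]
        c=blobs(big,(5,150,195),(22,255,255),w,500)
        k4=(corners(c[0])+.5)/8-.5
        k4=k4[np.argsort(k4[:,1])];k4=k4[2:] if k[0]=='U' else k4[:2];k4=k4[np.argsort(k4[:,0])];out[n,k]=k4
        print(n,k,k4.tolist())
    Wd={k:onplane(P[n],out[n,k],28) for k in win};A=np.vstack(list(Wd.values()))
    i=[Wd[k][j] for k,j in(('UL',1),('UR',0),('LL',1),('LR',0))]
    v=(i[0]+i[1]-i[2]-i[3])/2
    print(n,'centre',A.mean(0),'inner',np.mean(i,0),'gap len',np.linalg.norm(v),'width',np.linalg.norm(i[1]-i[0]),np.linalg.norm(i[3]-i[2]),'yaw',np.degrees(np.arctan2(v[1],v[0])))
    u=i[1]+i[3]-i[0]-i[2];print(' yaw from cross',np.degrees(np.arctan2(u[1],u[0]))+90)
T=[tri(P['p1'],a,P['p2'],b) for k in win for a,b in zip(out['p1',k],out['p2',k])]
for x,e in T:print(x,round(e,2))
print('mean',np.mean([x for x,e in T],0))
E
```

```text
p1 UL [[295.3125, 42.1875], [306.35723876953125, 42.1875]]
p1 UR [[339.4375, 42.1875], [350.6188659667969, 42.1875]]
p1 LL [[297.0237731933594, 112.0625], [307.73651123046875, 112.0625]]
p1 LR [[339.59765625, 111.66069030761719], [350.5267028808594, 111.228271484375]]
p1 centre [ 472.8 -209.6   28. ] inner [ 472.7 -209.6   28. ] gap len 70.42630285009474 width 34.36643436739329 34.49435672595486 yaw 95.87551843051695
 yaw from cross 95.43755698079165
p2 UL [[362.80322265625, 21.3125], [373.7889709472656, 21.3125]]
p2 UR [[407.2085876464844, 21.0625], [418.1096496582031, 21.0625]]
p2 LL [[360.4329528808594, 92.4375], [371.9854736328125, 92.4375]]
p2 LR [[403.6875, 92.1357650756836], [414.5828552246094, 92.22064208984375]]
p2 centre [ 472.5 -209.6   28. ] inner [ 472.6 -209.6   28. ] gap len 70.34833455040504 width 34.40667135450677 34.010285476392376 yaw 95.29074076013289
 yaw from cross 95.72546282532669
[ 440.8 -177.6   29.8] 0.36
[ 452.1 -176.4   28.9] 0.27
[ 486.2 -173.4   29.6] 0.06
[ 497.8 -171.9   27.7] 0.21
[ 447.2 -247.2   22.8] 0.3
[ 459.1 -246.3   26.9] 0.11
[ 493.7 -242.7   24.4] 0.22
[ 505.7 -241.4   23. ] 0.25
mean [ 472.8 -209.6   26.6]
```

```bash
python3 - <<'E'
from look import *
np.set_printoptions(precision=2,suppress=True)
im=cv2.imread('pics/p2.png')[:,:,::-1].copy();P=dict(np.load('pics/p2.npz'))
g=cv2.cvtColor(im,cv2.COLOR_RGB2GRAY)
print('col320',g[130:146,320],'end',g[334:348,320]);
E=[]
for r in(150,165,180,195,210):
    row=np.abs(np.diff(g[r,280:360].astype(int)));l=row[:25].argmax()+280.5;q=row[55:].argmax()+335.5;E+= [(l,r),(q,r)]
ro=np.abs(np.diff(g[125:150,320].astype(int))).argmax()+125.5
re=np.abs(np.diff(g[333:348,320].astype(int))).argmax()+333.5
E+=[(320,ro),(320,re)];print(E)
w=onplane(P,E,250.1-1.3);d=w-[412,-341.8,0];y=1.6605
print(np.c_[d[:,0]*np.cos(y)+d[:,1]*np.sin(y),d[:,0]*np.sin(y)-d[:,1]*np.cos(y)])
to(472.7,-209.6,100,95.5)
E
```

```text
col320 [115 112 108 110 110 122  81  16   8  41  61  75  74  73  78  69] end [ 48  45  47  46  37  32  96 244 226 217 214 212 217 216]
[(np.float64(288.5), 150), (np.float64(350.5), 150), (np.float64(288.5), 165), (np.float64(350.5), 165), (np.float64(288.5), 180), (np.float64(350.5), 180), (np.float64(289.5), 195), (np.float64(349.5), 195), (np.float64(289.5), 210), (np.float64(349.5), 210), (320, np.float64(136.5)), (320, np.float64(340.5))]
[[ 49.34 -15.66]
 [ 49.32  13.83]
 [ 42.17 -15.81]
 [ 42.16  13.97]
 [ 34.86 -15.96]
 [ 34.85  14.12]
 [ 27.41 -15.63]
 [ 27.39  13.77]
 [ 19.8  -15.78]
 [ 19.79  13.92]
 [ 55.66  -0.67]
 [-53.82  -0.7 ]]
8.85 [ 412.  -341.8  250.1] 95.14 shift cm [12.62  7.23 15.01] turn -0.07
```

```bash
python3 -m creep '[[-1,[4,2.3,2],-0.07],[-1,[8,4.6,6],-0.07],[-1,[11.5,6.7,10],-0.07],[-1,[12.5,7.3,14],-0.07],[-1,[12.5,7.3,17],-0.07],[-1,[12.5,7.3,19],-0.07],[-1,[12.5,7.3,19.5],-0.07],[-1,[12.5,7.3,19.5],-0.07],[-1,[12.5,7.3,19.5],-0.07]]' 20; python3 - <<'E'
from look import *
look('q1')
to(473.5,-210.5,38.3,95.5)
E
```

```text
clock: 9.75
eef_pos: [473.4, -211.8, 56.2]
eef_rot: [3.14, 0.001, 1.666]
wrist_force: [0.2, -0.3, 0.0]
finger_gap: 29.9
finger_force: 20.0
q1 9.8 [ 473.4 -211.9   56.3] [3.1397e+00 1.2000e-03 1.6653e+00]
9.8 [ 473.4 -211.9   56.3] 95.42 shift cm [0.14 0.02 1.8 ] turn -0.02
```

View pics/q1.png

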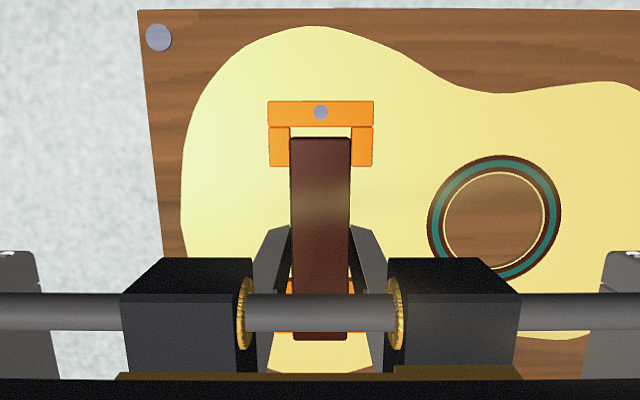

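The bridge hangs over the pocket. The upper cleat is at (268–373, 101–166) and the bridge's far end is at row 137. I'll measure the residual offset in this view.

```bash
python3 - <<'E'
from look import *
np.set_printoptions(precision=2,suppress=True)
im=cv2.imread('pics/q1.png')[:,:,::-1].copy();P=dict(np.load('pics/q1.npz'))
h=cv2.cvtColor(im,cv2.COLOR_RGB2HSV)
g=cv2.cvtColor(im,cv2.COLOR_RGB2GRAY)
for r in(131,134,155):print(r,[tuple(map(int,h[r,c]))[1:] for c in range(283,296)],[tuple(map(int,h[r,c]))[1:] for c in range(346,358)])
print([(c,)+tuple(map(int,h[c,305]))[1:] for c in range(120,142)])
O=(h[:,:,0]<22)&(h[:,:,1]>150)&(h[:,:,2]>195)
cl=[];br=[]
for r in(131,133,134):
    l=290-5+np.where(O[r,285:310])[0].max()+.5 if O[r,285:310].any() else 0; q=335+np.where(O[r,335:370])[0].min()-.5; cl+=[(l,r),(q,r)]
for r in(150,165,180,195,210):
    row=np.abs(np.diff(g[r,280:360].astype(int)));br+=[(row[:25].argmax()+280.5,r),(row[55:].argmax()+335.5,r)]
def loc(uv,z):
    y=1.6653;d=onplane(P,uv,z)-[473.4,-211.9,0];return np.c_[d[:,0]*np.cos(y)+d[:,1]*np.sin(y),d[:,0]*np.sin(y)-d[:,1]*np.cos(y)]
print('cleat',cl,loc(cl,28));print('bridge',loc(br,55))
oc=[(c,np.where(O[110:136,c])[0].max()+110.5) for c in(300,305,315,325,335)];print('web',oc,loc(oc,28))
print('ends',loc([(320,136.5),(320,340.5)],55))
oo=[]
for r in(145,150,155,160):
    k=np.where(O[r,255:385])[0]+255;oo+=[(k.min()-.5,r),(k.max()+.5,r)]
print('outer',loc(oo,28))
E
```

```text
131 [(194, 240), (198, 239), (195, 241), (199, 240), (188, 246), (211, 239), (251, 145), (122, 157), (71, 251), (67, 244), (73, 238), (67, 242), (70, 242)] [(81, 237), (84, 240), (78, 240), (75, 246), (98, 229), (210, 114), (235, 244), (202, 242), (203, 240), (209, 238), (202, 241), (201, 240)]
134 [(196, 239), (204, 239), (195, 241), (191, 242), (198, 244), (211, 238), (255, 162), (119, 159), (71, 252), (65, 246), (70, 243), (71, 243), (68, 244)] [(76, 243), (80, 242), (79, 242), (78, 251), (122, 194), (222, 115), (233, 244), (192, 246), (197, 243), (203, 240), (205, 239), (197, 242)]
155 [(193, 241), (196, 240), (198, 240), (199, 240), (198, 245), (204, 255), (210, 102), (134, 61), (122, 107), (117, 113), (115, 115), (117, 113), (121, 110)] [(145, 95), (147, 90), (144, 87), (130, 59), (255, 13), (251, 232), (215, 247), (193, 244), (198, 241), (197, 241), (209, 239), (207, 239)]
[(120, 196, 240), (121, 200, 239), (122, 197, 240), (123, 199, 240), (124, 199, 240), (125, 203, 240), (126, 214, 219), (127, 88, 232), (128, 67, 247), (129, 73, 239), (130, 74, 239), (131, 72, 240), (132, 7
[... 301 characters left out ...]
4(351.5), 134)] [[ 57.26 -17.68]
 [ 57.26  16.71]
 [ 56.19 -17.7 ]
 [ 56.19  16.73]
 [ 55.65 -17.71]
 [ 55.65  16.74]]
bridge [[ 49.39 -15.5 ]
 [ 49.39  13.94]
 [ 42.24 -15.65]
 [ 42.23  14.08]
 [ 34.94 -15.31]
 [ 34.93  14.23]
 [ 27.5  -15.46]
 [ 27.49  13.89]
 [ 19.9  -15.61]
 [ 19.89  14.04]]
web [(300, np.float64(126.5)), (305, np.float64(126.5)), (315, np.float64(126.5)), (325, np.float64(126.5)), (335, np.float64(126.5))] [[ 59.67 -11.37]
 [ 59.67  -8.65]
 [ 59.66  -3.21]
 [ 59.66   2.23]
 [ 59.67   7.67]]
ends [[ 55.71  -0.55]
 [-53.64  -0.52]]
outer [[ 49.69 -28.85]
 [ 49.69  28.44]
 [ 46.95 -28.94]
 [ 46.95  27.98]
 [ 44.19 -29.03]
 [ 44.19  28.07]
 [ 41.42 -29.13]
 [ 41.41  28.17]]
```

```bash
python3 -m creep '[[-1,[0.1,0.02,0],0],[-1,[0.1,0.02,0.4],0],[-1,[0.1,0.02,0.8],0],[-1,[0.1,0.02,0.8],0],[-1,[0.1,0.02,0.8],0],[-1,[0.1,0.02,0.8],0]]' 20; python3 -c "
from h import *
to(473.6,-210.4,38.5,95.5)"
```

```text
clock: 10.4
eef_pos: [472.7, -210.6, 47.0]
eef_rot: [3.142, 0.0, 1.665]
wrist_force: [-0.5, 0.1, 0.2]
finger_gap: 29.9
finger_force: 20.0
10.4 [ 472.7 -210.6   47. ] 95.41 shift cm [0.01 0.09 0.85] turn -0.02
```

```bash
python3 -m creep '[[-1,[0,0.08,0],0],[-1,[0,0.08,0.3],0],[-1,[0,0.08,0.6],0],[-1,[0,0.08,0.75],0],[-1,[0,0.08,0.85],0],[-1,[0,0.08,0.85],0],[-1,[0,0.08,0.85],0]]' 20; python3 -c "
from h import *
to(473.6,-210.4,38.5,95.5);print(manip.read_state()['moment'])"
```

```text
clock: 11.1
eef_pos: [473.5, -210.5, 38.5]
eef_rot: [3.141, 0.0, 1.665]
wrist_force: [0.5, 0.0, -1.0]
finger_gap: 29.7
finger_force: 20.0
11.1 [ 473.5 -210.5   38.5] 95.42 shift cm [ 0.01  0.01 -0.  ] turn -0.02
[-0.05324673 -0.12949105  0.04884084]
```

```bash
python3 -m creep '[[-1,[0,0.01,0.05],0],[-1,[0,0.01,0.1],0],[-1,[0,0.01,0.1],0]]' 20;python3 -m creep '[[-0.1,[0,0,0],0],[-0.1,[0,0,0],0],[0.1,[0,0,0],0],[0.2,[0,0,0],0],[0.2,[0,0,0],0],[0.2,[0,0,0],0],[0.2,[0,0,0],0]]'
```

```text
clock: 11.4
eef_pos: [473.7, -210.5, 38.2]
eef_rot: [3.142, 0.0, 1.665]
wrist_force: [-5.6, 1.7, 10.8]
finger_gap: 29.5
finger_force: 20.0
clock: 12.1
eef_pos: [473.6, -210.5, 37.4]
eef_rot: [3.142, -0.0, 1.665]
wrist_force: [-0.1, -0.7, -1.0]
finger_gap: 56.2
finger_force: 0.0
```

Contact came at the expected height, and the bridge is released. I'll raise the arm and check the fit.

```bash
python3 -m creep '[[0.2,[0,0,-2],0],[0.2,[0,0,-6],0],[0.2,[-2,0,-11],0],[0.2,[-5,0,-15],0],[0.2,[-6,0,-18],0],[0.2,[-6,0,-20],0],[0.2,[-6,0,-20],0],[0.2,[-6,0,-20],0]]'; python3 - <<'E'
from look import *
im,P=look('r1')
cv2.imwrite('pics/r1c.png',cv2.resize(im[20:220,220:420],None,fx=3,fy=3,interpolation=cv2.INTER_CUBIC)[:,:,::-1])
E
```

```text
clock: 12.9
eef_pos: [479.1, -270.0, 236.6]
eef_rot: [-3.141, -0.0, 1.665]
wrist_force: [0.1, 0.5, -0.2]
finger_gap: 56.0
finger_force: 0.0
r1 12.95 [ 478.9 -269.8  236. ] [-3.1401e+00 -1.2000e-03  1.6656e+00]
```

View pics/r1c.png

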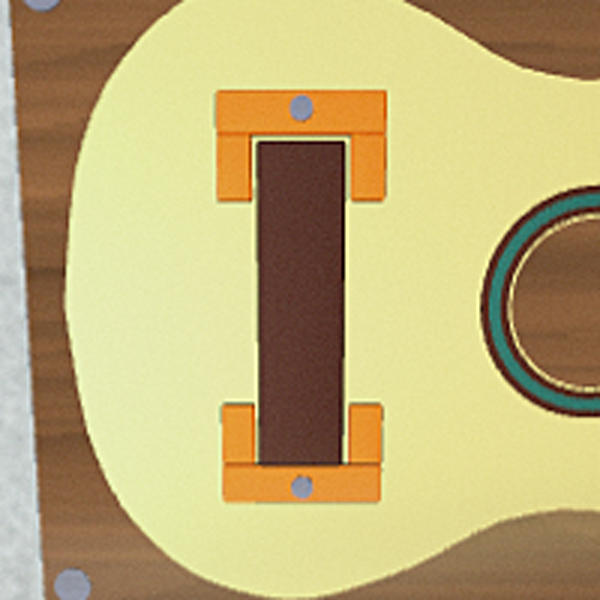

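The crop shows the bridge seated square between both cleats, at crop (257–345, 140–465), with an even gap at the sides. Next is the caul.

```bash
python3 - <<'E'
from look import *
np.set_printoptions(precision=2,suppress=True)
im=cv2.imread('pics/r1.png')[:,:,::-1].copy();P=dict(np.load('pics/r1.npz'))
c=blobs(im,(0,0,0),(180,255,125),(285,55,355,190))[0];k=corners(c);k=k[np.lexsort((k[:,0],k[:,1]>120))]
w=onplane(P,k,37);v=(w[0]+w[1]-w[2]-w[3])/2;print(w.mean(0),np.linalg.norm(v),np.linalg.norm(w[1]-w[0]),np.degrees(np.arctan2(v[1],v[0])))
E
python3 -m creep '[[1,[3,-0.3,0],0],[1,[7,-0.8,0],0.5],[1,[11.5,-1.2,0],1],[1,[16,-1.7,0],1.5],[1,[20.5,-2.2,0],2],[1,[25,-2.7,0],2.5],[1,[29.5,-3.2,0],2.5],[1,[34,-3.7,0],2.5],[1,[38.5,-4.2,0],2.5],[1,[43,-4.7,0],2.5],[1,[48,-5.2,0],2.5],[1,[52,-5.7,0],2.5]]'
python3 -m creep '[[1,[0.7,0,0],0],[1,[0.7,0,0],0],[1,[0.7,0,0],0]]'
python3 - <<'E'
from look import *
look('c1')
E
python3 -m creep '[[1,[0,3,0],0],[1,[0,5.5,0],0],[1,[0,6,0],0],[1,[0,6,0],0],[1,[0,6,0],0]]'
python3 - <<'E'
from look import *
look('c2')
E
```

```text
[ 472.87 -210.35   37.  ] 107.42279549123703 27.818099774807614 95.4289574569698
clock: 14.15
eef_pos: [371.9, 244.2, 236.2]
eef_rot: [-3.14, 0.001, 1.448]
wrist_force: [1.5, -0.4, 0.1]
finger_gap: 93.9
finger_force: 0.0
clock: 14.45
eef_pos: [374.3, 248.2, 236.7]
eef_rot: [-3.141, 0.001, 1.447]
wrist_force: [-1.1, -0.0, -0.2]
finger_gap: 94.4
finger_force: 0.0
c1 14.5 [374.4 248.  237. ] [-3.1409e+00  7.0000e-04  1.4461e+00]
clock: 15.0
eef_pos: [433.3, 241.2, 237.4]
eef_rot: [-3.141, 0.0, 1.446]
wrist_force: [-0.2, 0.4, 0.2]
finger_gap: 93.9
finger_force: 0.0
c2 15.05 [433.3 241.3 237.5] [-3.1415 -0.      1.4469]
```

View pics/c1.png

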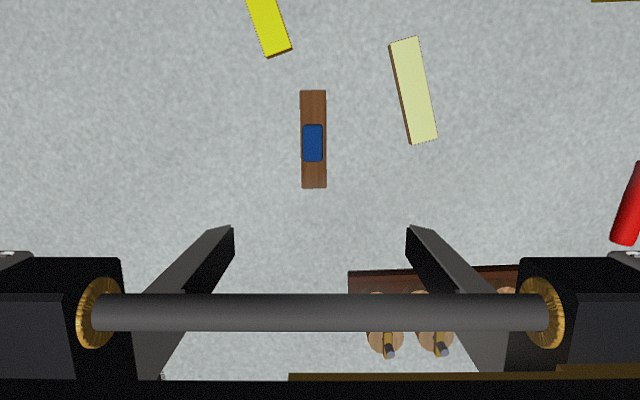

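c1 shows the caul at (300–327, 90–189) with its blue handle at (302–324, 124–163). The maple blank is at (413,90).

```bash
python3 - <<'E'
from look import *
np.set_printoptions(precision=1,suppress=True)
Ps=[];H=[];C=[]
for n in('c1','c2'):
    im=cv2.imread(f'pics/{n}.png')[:,:,::-1].copy();P=dict(np.load(f'pics/{n}.npz'));Ps.append(P)
    u=proj(P,[371,288,30])[0].astype(int)
    m=cv2.cvtColor(im,cv2.COLOR_RGB2HSV)
    bx=(max(0,u[0]-60),max(0,u[1]-75),u[0]+50,u[1]+70)
    hd=blobs(im,(100,120,125),(130,255,255),bx) or blobs(im,(100,120,40),(130,255,255),bx)
    hd2=blobs(im,(100,120,30),(130,255,255),bx)
    ca=blobs(im,(0,70,20),(25,255,200),bx)
    allm=cv2.convexHull(np.vstack([ca[0],hd2[0]]))
    print(n,u,'blue V',m[int(cen(hd2[0])[1]),int(cen(hd2[0])[0])],[cv2.contourArea(x) for x in hd],cv2.minAreaRect(hd[0]),cv2.minAreaRect(hd2[0]),[cv2.contourArea(x) for x in ca],cv2.minAreaRect(allm))
    H.append(cen(hd[0]));k=corners(ca[0] if cv2.contourArea(ca[0])>1800 else allm);k=k[np.lexsort((k[:,0],k[:,1]>u[1]))];C.append(k)
    w=onplane(P,k,22);v=(w[0]+w[1]-w[2]-w[3])/2
    print(k.tolist(),'block mid',w.mean(0),'len',np.linalg.norm(v),'wid',np.linalg.norm(w[1]-w[0]),np.linalg.norm(w[3]-w[2]),'yaw',np.degrees(np.arctan2(v[1],v[0])),'handle top',onplane(P,H[-1],62))
print('handle tri',tri(Ps[0],H[0],Ps[1],H[1]))
for a,b in zip(*C):print(tri(Ps[0],a,Ps[1],b))
to(371,288,237)
E
```

```text
c1 [312 141] blue V [106 209 127] [419.5] ((311.0, 143.5), (33.0, 16.0), 90.0) ((312.5, 142.5), (35.0, 19.0), 90.0) [2335.0] ((312.4999694824219, 138.49998474121094), (24.999996185302734, 96.99998474121094), 0.0)
[[299.74267578125, 91.39984130859375], [325.0, 89.4657974243164], [301.5519714355469, 187.0], [325.0, 187.0]] block mid [371.2 289.2  22. ] len 103.24168599952851 wid 26.573747197961012 26.15514702701855 yaw 83.19352990749154 handle top [[371.4 289.3  62. ]]
c2 [256 142] blue V [109 186 130] [430.5] ((250.97836303710938, 144.02371215820312), (32.648109436035156, 15.393197059631348), 87.39744567871094) ((254.33839416503906, 142.92955017089844), (36.58094787597656, 24.439857482910156), 86.98721313476562) [1790.5] ((257.63262939453125, 139.51385498046875), (97.98686218261719, 31.35504150390625), 87.83892822265625)Traceback (most recent call last):
  File "<stdin>", line 14, in <module>
  File "h.py", line 36, in corners
    vx,vy,x,y=cv2.fitLine(q.astype(np.float32),cv2.DIST_HUBER,0,.01,.01).ravel(); L.append((vy,-vx,vy*x-vx*y))
              ~~~~~~~~~~~^^^^^^^^^^^^^^^^^^^^^^^^^^^^^^^^^^^^^^^^^^^^^^^
cv2.error: OpenCV(4.12.0) /io/opencv/modules/imgproc/src/linefit.cpp:50: error: (-215:Assertion failed) count > 0 in function 'fitLine2D_wods'
```

```bash
python3 - <<'E'
from look import *
np.set_printoptions(precision=1,suppress=True)
Ps=[];H=[]
for n,bx in(('c1',(280,80,350,200)),('c2',(220,80,300,200))):
    im=cv2.imread(f'pics/{n}.png')[:,:,::-1].copy();Ps.append(dict(np.load(f'pics/{n}.npz')))
    c=blobs(im,(100,120,115),(130,255,255),bx)[0];H.append(cen(c));print(H[-1],cv2.minAreaRect(c))
print('handle tri',tri(Ps[0],H[0],Ps[1],H[1]))
to(371.8,289.3,120,83.2)
E
```

```text
[311.5 143.4] ((311.5, 143.0), (34.0, 17.0), 90.0)
[250.9 143.3] ((250.83486938476562, 143.53167724609375), (33.77125930786133, 17.028324127197266), 87.27368927001953)
handle tri (array([370.6, 288.7,  58.2]), np.float64(0.5082521133134871))
15.05 [433.3 241.3 237.5] 82.9 shift cm [ 4.  -6.7 11.8] turn -0.06
```

```bash
python3 -m creep '[[1,[2,-3.4,0],-0.06],[1,[4,-6.7,2],-0.06],[0.4,[4,-6.7,6],-0.06],[0.4,[4,-6.7,10],-0.06],[0.4,[4,-6.7,11.8],-0.06],[0.4,[4,-6.7,11.8],-0.06],[0.4,[4,-6.7,11.8],-0.06],[0.4,[4,-6.7,11.8],-0.06],[0.4,[4,-6.7,11.8],-0.06]]'; python3 - <<'E'
from look import *
np.set_printoptions(precision=1,suppress=True)
to(371.8,289.3,42,83.2)
im,P=look('c3')
c=blobs(im,(100,120,115),(130,255,255),(240,60,400,290))[0];print(cv2.minAreaRect(c),cen(c),onplane(P,cen(c),62))
E
```

```text
clock: 15.95
eef_pos: [372.7, 289.9, 120.7]
eef_rot: [3.14, -0.001, 1.452]
wrist_force: [-0.6, -0.4, -0.3]
finger_gap: 65.9
finger_force: 0.0
15.95 [372.7 289.9 120.7] 83.21 shift cm [-0.1 -0.1  7.9] turn 0.00
c3 16.0 [372.6 289.8 120.5] [ 3.1 -0.   1.5]
((318.0, 225.0), (26.0, 30.0), 0.0) [317.9 226.5] [[370.3 282.9  62. ]]
```

```bash
python3 -m creep '[[0.4,[0,-0.1,3],0],[0.4,[0,-0.1,6],0],[0.4,[0,-0.1,7.4],0],[0.4,[0,-0.1,7.8],0],[0.4,[0,-0.1,7.8],0],[-1,[0,-0.1,7.8],0],[-1,[0,-0.1,7.8],0],[-1,[0,-0.1,7.8],0],[-1,[0,-0.1,7.8],0],[-1,[0,-0.1,7.8],0],[-1,[0,-0.1,7.8],0],[-1,[0,-0.1,7.8],0]]' 40
```

```text
clock: 17.2
eef_pos: [371.3, 289.7, 41.4]
eef_rot: [3.142, 0.0, 1.452]
wrist_force: [0.2, -1.0, -1.2]
finger_gap: 19.9
finger_force: 40.0
```

```bash
python3 -m creep '[[-1,[0,0,0],0],[-1,[0,0,0],0],[-1,[0,0,0],0]]' 40; python3 -c "
from h import *
to(473.6,-210.5,240,95.4)"
```

```text
clock: 17.5
eef_pos: [371.3, 289.7, 41.4]
eef_rot: [-3.142, 0.0, 1.452]
wrist_force: [0.0, -0.3, -1.0]
finger_gap: 19.6
finger_force: 40.0
17.5 [371.3 289.7  41.4] 83.22 shift cm [-48.46  16.07 -19.86] turn -2.44
```

```bash
python3 -m creep '[[-1,[0,0,-2],0],[-1,[0,0,-6],0],[-1,[0,0,-10],0],[-1,[0,0,-14],0],[-1,[0,0,-18],0],[-1,[0,0,-20],0],[-1,[-1.5,0.5,-20],0],[-1,[-4.5,1.5,-20],0],[-1,[-8,2.6,-20],-0.5],[-1,[-11.5,3.8,-20],-1],[-1,[-15,5,-20],-1.5],[-1,[-18.5,6.1,-20],-2]]' 40; python3 -m creep '[[-1,[-3.5,0.6,0],-0.4],[-1,[-7,1.2,0],-0.4],[-1,[-10.5,1.8,0],-0.4],[-1,[-14,2.4,0],-0.4],[-1,[-17.5,3,0],-0.4]]' 40; python3 -c "
from h import *
to(473.6,-210.5,240,95.4)"
```

```text
clock: 18.7
eef_pos: [409.9, 97.3, 241.2]
eef_rot: [-3.141, -0.0, 1.629]
wrist_force: [1.0, 0.3, -2.9]
finger_gap: 19.7
finger_force: 40.0
clock: 19.2
eef_pos: [449.7, -75.7, 241.2]
eef_rot: [-3.141, -0.0, 1.662]
wrist_force: [1.3, 0.1, -2.3]
finger_gap: 19.9
finger_force: 40.0
19.2 [449.7 -75.7 241.2] 95.21 shift cm [-13.64   1.16   0.12] turn -0.04
```

```bash
python3 -m creep '[[-1,[-3.5,0.3,0],-0.04],[-1,[-7,0.6,0],-0.04],[-1,[-10,0.9,0],-0.04],[-1,[-12.5,1.1,0],-0.04],[-1,[-13.6,1.15,0],-0.04],[-1,[-13.6,1.15,2],-0.04],[-1,[-13.6,1.15,5],-0.04],[-1,[-13.6,1.15,8],-0.04],[-1,[-13.6,1.15,10],-0.04],[-1,[-13.6,1.15,10],-0.04],[-1,[-13.6,1.15,10],-0.04],[-1,[-13.6,1.15,10],-0.04]]' 40; python3 - <<'E'
from look import *
to(473.6,-210.5,88.5,95.4)
np.set_printoptions(precision=2,suppress=True)
im,P=look('f1'); s=manip.read_state()
g=cv2.cvtColor(im,cv2.COLOR_RGB2HSV)
for c in(310,330):print('col',c,[(r,)+tuple(map(int,g[r,c])) for r in range(100,200,3)])
for r in(150,170):print('row',r,[(c,)+tuple(map(int,g[r,c])) for c in list(range(278,300,2))+list(range(340,362,2))])
E
```

```text
clock: 20.4
eef_pos: [474.2, -208.7, 142.8]
eef_rot: [3.14, 0.001, 1.666]
wrist_force: [-0.2, -0.1, -2.0]
finger_gap: 19.8
finger_force: 40.0
20.4 [ 474.2 -208.7  142.8] 95.43 shift cm [-0.17 -0.08  5.43] turn 0.01
f1 20.45 [ 474.1 -208.7  142.8] [3.14 0.   1.67]
col 310 [(100, 30, 76, 236), (103, 31, 76, 237), (106, 31, 75, 238), (109, 34, 82, 226), (112, 17, 195, 239), (115, 18, 203, 235), (118, 17, 199, 235), (121, 17, 197, 237), (124, 17, 198, 236), (127, 13, 231, 230), (130, 30, 70, 245), (133, 4, 200, 42), (136, 7, 123, 106), (139, 6, 143, 75), (142, 13, 152, 136), (145, 13, 140, 137), (148, 13, 142, 138), (151, 14, 143, 136), (154, 14, 147, 135), (157, 13, 135, 138), (160, 12, 133, 136), (163, 13, 138, 137), (166, 14, 142, 138), (169, 13, 137, 138), (172, 14, 143, 137), (175, 14, 131, 132), (178, 14, 132, 143), (181, 14, 138, 139), (184, 16, 135, 136), (187, 15, 139, 136), (190, 14, 122, 142), (193, 16, 124, 142), (196, 16, 116, 145), (199, 17, 119, 146)]
col 330 [(100, 30, 77, 237), (103, 30, 83, 234), (106, 30, 75, 236), (109, 34, 84, 228), (112, 17, 203, 237), (115, 17, 201
[... 811 characters left out ...]
8, 14, 154, 124), (340, 14, 148, 129), (342, 15, 146, 126), (344, 14, 135, 121), (346, 15, 200, 187), (348, 17, 207, 239), (350, 16, 205, 238), (352, 16, 212, 236), (354, 12, 255, 215), (356, 30, 74, 237), (358, 28, 85, 235), (360, 29, 83, 236)]
row 170 [(278, 31, 61, 237), (280, 30, 68, 238), (282, 31, 63, 239), (284, 30, 64, 236), (286, 30, 66, 237), (288, 30, 65, 238), (290, 30, 66, 235), (292, 30, 69, 238), (294, 19, 121, 148), (296, 13, 146, 122), (298, 14, 139, 130), (340, 14, 139, 132), (342, 15, 142, 126), (344, 13, 147, 116), (346, 30, 80, 244), (348, 28, 82, 236), (350, 28, 78, 236), (352, 29, 82, 233), (354, 28, 84, 235), (356, 28, 79, 236), (358, 28, 80, 236), (360, 29, 83, 234)]
```

```bash
python3 - <<'E'
from look import *
np.set_printoptions(precision=2,suppress=True)
P=dict(np.load('pics/f1.npz'));g=cv2.cvtColor(cv2.imread('pics/f1.png'),cv2.COLOR_BGR2HSV)
print(g[128:144,320].tolist())
def loc(uv,z):
    y=1.666;d=onplane(P,uv,z)-[474.1,-208.7,0];return np.c_[d[:,0]*np.cos(y)+d[:,1]*np.sin(y),d[:,0]*np.sin(y)-d[:,1]*np.cos(y)]
print('caul far end-53',loc([(320,139.7)],123.4)-[53,0],'sides',loc([(293.8,170),(345.3,170)],123.4))
print('bridge end-55',loc([(320,131.7)],37)-[55,0])
E
```

```text
[[27, 88, 234], [33, 70, 244], [30, 75, 243], [30, 84, 229], [30, 87, 112], [176, 170, 42], [4, 118, 93], [8, 121, 105], [5, 131, 99], [8, 125, 98], [8, 134, 99], [15, 145, 74], [13, 149, 53], [11, 165, 91], [13, 153, 135], [14, 139, 147]]
caul far end-53 [[ 0.   -0.44]] sides [[ 37.01 -14.45]
 [ 36.99  13.07]]
bridge end-55 [[-1.25 -0.24]]
```

```bash
python3 -m creep '[[-1,[-0.15,-0.05,1],0],[-1,[-0.15,-0.05,2.5],0],[-1,[-0.15,-0.05,3.5],0],[-1,[-0.15,-0.05,4.2],0],[-1,[-0.15,-0.05,4.4],0],[-1,[-0.15,-0.05,4.4],0],[-1,[-0.15,-0.05,4.4],0],[-1,[-0.15,-0.05,4.4],0]]' 40; python3 - <<'E'
from look import *
to(473.6,-210.5,88.5,95.4);look('f2')
E
```

```text
clock: 21.25
eef_pos: [473.5, -210.3, 97.9]
eef_rot: [3.141, 0.0, 1.665]
wrist_force: [0.2, 0.9, -3.2]
finger_gap: 20.0
finger_force: 40.0
21.25 [ 473.5 -210.3   97.9] 95.42 shift cm [-0.02  0.01  0.94] turn 0.00
f2 21.3 [ 473.4 -210.3   97.9] [3.1410e+00 4.0000e-04 1.6654e+00]
```

```bash
python3 -m creep '[[-1,[0,0,0.3],0],[-1,[0,0,0.6],0],[-1,[0,0,0.8],0],[-1,[0,0,0.8],0],[-1,[0,0,0.8],0],[-1,[0,0,0.8],0],[-1,[0,0,0.8],0],[-1,[0,0,0.8],0],[-1,[0,0,0.8],0]]' 40; python3 - <<'E'
from look import *
np.set_printoptions(precision=2,suppress=True)
im,P=look('f3');s=manip.read_state();print(s['wrist_force'],s['moment'],s['finger_force'])
g=cv2.cvtColor(im,cv2.COLOR_RGB2HSV);print([(r,)+tuple(map(int,g[r,320])) for r in range(124,148)])
# side camera: z-gap check by predicted rows of bridge/caul faces at the +x... visible -y end
S=manip.camera("side");Q=manip.camera_params("side");y=s['eef_rot'][2];c=np.array([473.6,-210.5])
e=c-53*np.array([np.cos(y),np.sin(y)])
for z in(21,37,48.5,70.5):print(z,proj(Q,np.r_[e,z]))
u=proj(Q,np.r_[e,40])[0].astype(int);h=cv2.cvtColor(S,cv2.COLOR_RGB2HSV)
print(u,[(r,)+tuple(map(int,h[r,u[0]])) for r in range(u[1]-24,u[1]+16)])
E
```

```text
clock: 22.2
eef_pos: [473.3, -210.2, 89.5]
eef_rot: [3.142, -0.0, 1.665]
wrist_force: [-0.7, -0.4, -2.3]
finger_gap: 19.5
finger_force: 40.0
f3 22.25 [ 473.3 -210.2   89.5] [3.14 0.   1.67]
[-0.51 -0.51 -2.33] [-0.05 -0.1  -0.07] 39.998438358306885
[(124, 17, 205, 239), (125, 17, 194, 239), (126, 17, 200, 240), (127, 14, 238, 231), (128, 26, 94, 235), (129, 33, 71, 244), (130, 30, 74, 239), (131, 30, 73, 246), (132, 29, 90, 232), (133, 32, 94, 120), (134, 0, 255, 18), (135, 0, 140, 73), (136, 6, 120, 104), (137, 7, 120, 108), (138, 8, 127, 104), (139, 11, 139, 77), (140, 14, 141, 58), (141, 14, 173, 87), (142, 13, 156, 139), (143, 13, 143, 148), (144, 14, 142, 145), (145, 15, 143, 141), (146, 13, 136, 142), (147, 14, 140, 138)]
21 [[318.48 270.19]]
37 [[318.51 265.58]]
48.5 [[318.53 262.22]]
70.5 [[318.56 255.71]]
[318 264] [(240, 106, 116, 64), (241, 108, 118, 65), (242, 106, 104, 59), (243, 108, 107, 62), (244, 116, 64, 56), (245, 129, 66, 54), (246, 135, 48, 53), (247, 12, 122, 92), (248, 13, 149, 123), (249, 13, 153, 130), (250, 13, 149, 130), (251, 14, 150, 133), (252, 13, 155, 128), (253, 13, 153, 133), (254, 13, 149, 135), (255, 13, 151, 133), (256, 14, 151, 127), (257, 13, 163, 89), (258, 12, 162, 77), (259, 12, 169, 74), (260, 11, 170, 72), (261, 14, 173, 75), (262, 13, 148, 86), (263, 9, 166, 66), (264, 6, 181, 55), (265, 8, 185, 55), (266, 6, 168, 53), (267, 0, 196, 30), (268, 8, 183, 39), (269, 8, 159, 114), (270, 7, 105, 185), (271, 8, 115, 195), (272, 11, 178, 222), (273, 10, 207, 171), (274, 12, 180, 152), (275, 21, 119, 230), (276, 23, 112, 239), (277, 24, 105, 242), (278, 24, 107, 241), (279, 24, 107, 241)]
```

The side view puts the caul's underside at row 262, as predicted for a gap of about 11 mm. The wrist carries only the caul's weight, so I'm handing in.

```bash
python3 -c "
from cell import manip
print(manip.sign_off())"
```

```text
the job is handed in; nothing more can be done
None
```

I handed the job in at about 22 s of the 64 s allowed, with the bridge seated and released in the pocket and the caul held level about 11 mm above it, centred and lined up; sign-off gave no verdict.

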